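# Badge press: seat the back, slide the die home

### The arm

A 7-joint arm with a two-finger parallel gripper is mounted at the origin on the work surface. World frame = base frame: x ahead of the robot, y to its left, z up, the work surface at z = 0. Lengths are in mm, angles in rad, forces in N, time in s.
With the tool pointing down it reaches from about 425 to 1025 mm from the base axis. Payload 9.4 kg.
Tool frame: the origin (TCP) lies between the finger pads, 19 mm behind the fingertips; this is the grasp point; z points along the fingers, y is the line along which they close (so a half turn about z gives the same grasp; the last joint's range is limited). The gripper opens to 85 mm and grips with 20 to 120 N. Pads are 22 mm wide; open, the fingers measure 114 mm over their backs; the gripper's body (76 mm by 85 mm) begins 54 mm behind the grasp point. The pads swing forward as they close: fully open they stand 13 mm farther back than shut.
Start: joints at [-1.405, 0.599, -0.003, 1.599, 0.002, 0.943, -0.08], TCP at [174.309, 703.733, 249.975] pointing down, gripper open.
Joint ranges: [-2.57, 2.57], [-0.35, 1.97], [-1.29, 1.29], [0.11, 2.56], [-1.05, 4.19], [0.11, 1.86], [-2.63, 2.63]. Speed limits (rad/s): [2.22, 2.22, 3.01, 3.01, 3.14, 3.14, 3.14].

### API

Orientations are given as a rotation vector (axis times angle).
In Python, from bench import readout, viewer, order gives the robot as it stands.
- The arm moves only by the shell command python3 -m creep 'ROWS' [OPENING] [FORCE]. ROWS is JSON, a list of rows, each a list of 2 entries, a list of its own where there are three numbers: the shift along the tool's x, y, z in mm, then the turn about the tool's z in rad. A call has 1 to 8 rows; each row shifts and turns the commanded pose from where the row before left it, along the tool's axes as they then stand; what a row does not reach is not made up. A row lasts 1/8 s, in which the tool goes at most 62.5 mm and 10.7 degrees, less where a joint would pass 70% of its speed; a pose out of reach is approached as far as the arm can. A call with a gripper value outside its range is refused whole. OPENING is the gripper's target within -1 to 1 (fully open at 1, half-way at 0, shut at -1), set as the call begins (- or left out, the last holds). The fingers move at their own pace and stop on an object; FORCE is the grip in N (left out, the last holds). Time passes only in rows, so rows that do not move let the fingers close. It gives the time, the measured TCP pose, the force, the opening and the grip force at its end, in the units of the state.
- readout.read_state(): the state, without advancing time (a new reading comes with each control period).
- viewer.camera(name): name is "scene" or "top" or "wrist"; returns a dict with "pixels" (400x640x3 uint8, red, green, blue), "fov_y" (degrees; the focal length in pixels is half the picture's height over the tangent of half this angle, whatever the lens; pixels are square), "cx", "cy" (the principal point, pixels), "rvec" (rotation vector, rad) and "tvec" (3), from world to camera coordinates, as OpenCV has them; the wrist camera has in their place "mount" (4x4, takes a point from camera to tool coordinates, whose origin is the TCP and whose axes are the flange's). Camera axes: x right, y down, z forward; pixel columns grow to the right and rows downward; lengths in mm; the calibration is good to about 2 mm. A picture is of the moment at which its call begins: read the wrist's pose just before it. There is no depth.
- order.hand_in(): hands the job in; it is judged then, once.
The state is a dict: "time_s": time; "joint_pos": joint angles; "dq": joint speeds; "joint_efforts": joint torques, N m; "eef_pos": TCP position; "eef_rot": TCP orientation; "ft_force": force on the tool from outside, world axes, zero at the start; "ft_torque": the same for the moment, N m; "grip_width": finger opening in mm; "finger_force": force on a finger pad.
Only numpy, scipy, OpenCV 4.12 (cv2) and the standard library are available. Lean on these libraries where they do the work, as an engineer would, in place of code of your own. Each camera call takes 0.05 s, during which the arm holds its last target. There are 200 camera calls.

### The job

On the badge press, the metal badge back still stands proud in the die next to the tray's grip: press it down until it is fully home, flush with the rim. Then take the tray by its upright grip, slide it in until that die clicks into its notch under the ram, without running on past the notch, and finish while still holding the grip there so that I can pull the lever. Leave the mug, the two finished badges and the parts tub where they are.

Things in the scene. Friction and masses are not known exactly. Their poses are not given: they have to be found in the camera images.
- press: Hand badge press, grey cast metal, fixed. Origin on the table below the ram's axis; x points from the ram to the column (away from the operator), y along the tray's guide towards the tray's grip end, z up. In mm: base x -76..136, y -85..85, 28 high; guide rails at x -52 and 52, 44 high; column x 80..125, y -28..28, 213 high
- ram (a point): centre of the underside of the upper die, on the ram's axis, 96 mm above the table. In the press's frame, mm: upper die 66 across, z 96..122; ram 26 across above it; overhanging arm x -25..125, y -24..24, z 171..213; the raised lever (68 wide at its pivot, z 205 above the ram) slopes up and back (+x) from there to z 445 at x 190
- tray (a joint): m; how far the aluminium tray is slid in: along the press's -y, grip towards ram. Starts at 0.010 to 0.034. At 0 the empty die, at 0.110 the loaded die is under the ram, and there a spring ball drops into a notch: it draws the tray in over the last 5 mm; leaving takes 14 to 26 N. Elsewhere 3 to 6 N of friction. No stop at the notch: the tray runs on to 0.132
- loaded_die (a point): centre of the loaded die at rim height, 62 mm above the table. Of the two steel cups on the tray it is the one nearer the grip, 107 mm from the grip's axis: 72 mm outside diameter, rim 5.5 mm wide, recess 6 mm deep that holds the badge back. The empty die, its twin, is 110 mm further from the grip
- badge_back (a joint): m; how far the badge back stands proud of the die's rim: 0 = fully seated, flush. Starts at 0.003 to 0.005; a push fit that moves straight down under about 4 N, stays where it is left, and stops hard when seated (press with about 10 N)
- back_top (a point): centre of the flat top of the badge back, a plain bare-metal disc of 59 mm diameter, 6 mm thick, in the loaded die; when seated it is 62 mm above the table
- grip: the tray's grip: upright black plastic block at the end of the tray, 14 mm thick (its x), 36 mm long (its y, along the guide), 34 mm tall. Origin at the centre of its foot, 38 mm above the table, top at 72 mm; axes parallel to the press's. It stands on a 24 mm wide, 6 mm thick tongue; pinch it across its thickness from above
- mug: white mug, 82 mm across, 95 mm tall, behind the grip end of the press; origin at the centre of its underside
- badge_1: finished badge lying in front of the press, 59 mm across, 9 mm high, brown card face; origin at the centre of its underside
- badge_2: another finished badge, the same, further towards the empty-die end; origin at the centre of its underside
- tub: open clear plastic tub of badge parts, 110 x 150 x 50 mm, beyond the empty-die end of the tray; origin at the centre of its underside

How it is judged:
By the outcome, as a careful person would: the job done as asked, in the order asked, and still so for the second after the job is handed in, while the arm keeps its last pose, push and grip.
It also fails if it takes over 48 s, if anything falls off the work surface, if the arm or the gripper's body presses on something with over 40 N, if the wrist force passes 120 N, or if a joint passes its speed limit or range.

## Working session

There is one attempt and no reset: what is moved stays moved. The work goes in short steps, Python scripts to look and compute and a shell command to move; the robot and the scene stay as the last step left them, time stands still between calls to the robot, and variables do not carry over. Pictures are saved under pics/ and viewed, at most 10 in all, crops included, and the job is handed in when it is done.

```bash
mkdir -p pics
cat > h.py <<'E'
import numpy as np, cv2
from bench import readout, viewer, order
from scipy.spatial.transform import Rotation as R
def snap(name,fn):
    s=readout.read_state(); c=viewer.camera(name)
    cv2.imwrite('pics/'+fn,c['pixels'][:,:,::-1])
    np.save('pics/'+fn[:-4]+'.npy',dict(c=c,s=s,name=name),allow_pickle=True); return c,s
def load(fn):
    return np.load('pics/'+fn+'.npy',allow_pickle=True).item()
def pose(d):
    c=d['c'];s=d['s']
    if 'mount' in c:
        T=np.eye(4);T[:3,:3]=R.from_rotvec(s['eef_rot']).as_matrix();T[:3,3]=s['eef_pos']
        T=T@np.array(c['mount']); return T[:3,:3],T[:3,3]
    Rm=R.from_rotvec(np.ravel(c['rvec'])).as_matrix(); return Rm.T,-Rm.T@np.ravel(c['tvec'])
def ray(d,u,v,z):
    c=d['c'];f=200/np.tan(np.radians(c['fov_y'])/2);M,o=pose(d)
    r=M@np.array([(u-c['cx'])/f,(v-c['cy'])/f,1]); return o+r*(z-o[2])/r[2]
E
python3 - <<'E'
from h import *
for n in('top','wrist','scene'):
    c,s=snap(n,n+'0.png'); print(n,{k:v for k,v in c.items() if k!='pixels'})
print(s)
a=cv2.imread('pics/top0.png');b=cv2.imread('pics/wrist0.png')
E
```

```text
top {'fov_y': 46.74697371140153, 'cx': 324.7282641138715, 'cy': 194.90408109402833, 'rvec': array([ 2.05942845, -2.15130181,  0.22949486]), 'tvec': array([ -26.60013499,  564.01180028, 1106.45551297])}
wrist {'fov_y': 66.22635622574455, 'cx': 314.78786345820697, 'cy': 195.6291339513505, 'mount': array([[-3.71407025e-04, -9.49643521e-01, -3.13332166e-01,
         8.06187224e+01],
       [ 9.99999834e-01, -4.90877368e-04,  3.02399684e-04,
        -1.96412869e-01],
       [-4.40979569e-04, -3.13332001e-01,  9.49643545e-01,
        -1.24506283e+02],
       [ 0.00000000e+00,  0.00000000e+00,  0.00000000e+00,
         1.00000000e+00]])}
scene {'fov_y': 49.82684104911239, 'cx': 319.055833902323, 'cy': 200.22708648878165, 'rvec': array([ 1.63870765,  2.15030023, -0.63976882]), 'tvec': array([ 194.36289694, -394.34057273, 1466.50104979])}
{'time_s': 0.1, 'joint_pos': array([-1.40467056,  0.60005209, -0.00252896,  1.60003691,  0.00179188,
        0.9429099 , -0.07977752]), 'dq': array([-9.59566491e-04, -5.66515713e-05,  9.52210186e-04, -3.44458612e-03,
       -3.70068611e-04, -1.91605751e-03, -5.60113963e-04]), 'joint_efforts': array([ 3.63734565e-03, -7.77987313e+01,  1.56896096e+00, -2.58625317e+01,
        1.25563450e-02,  5.48623590e-03, -6.80801719e-06]), 'eef_pos': array([174.24598433, 703.34696924, 249.20310142]), 'eef_rot': array([-3.80388482e-01, -3.11843974e+00,  2.20482815e-03]), 'ft_force': array([ 0.10160603, -0.47306981, -0.38842481]), 'ft_torque': array([0.06414301, 0.0084538 , 0.00453869]), 'finger_force': 0.0, 'grip_width': 84.90357733633869}
```

View pics/top0.png

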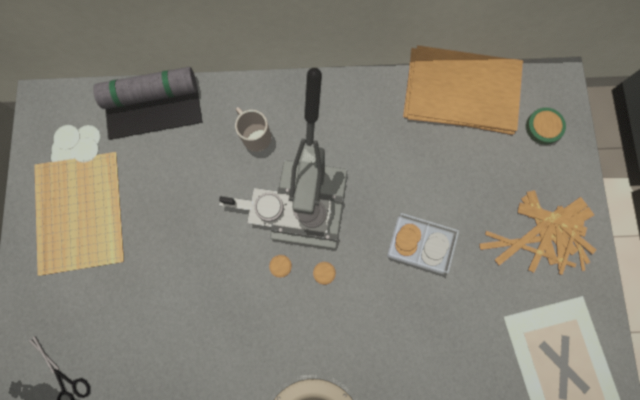

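View pics/scene0.png

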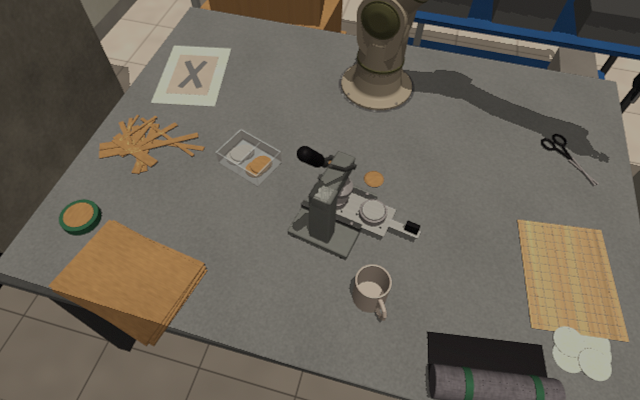

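Top view: the grip is the dark block at about (228,201), the loaded die is at (268,206), the mug is at (252,127), and the badges are at (280,266) and (324,273). The scene view agrees, with the grip at (412,229) and the die at (373,211).

Run:
```python
from h import *
for n,roi in(('top0',(215,190,245,212)),('scene0',(400,218,425,242))):
    d=load(n);g=d['c']['pixels'].mean(2);x0,y0,x1,y1=roi
    m=g[y0:y1,x0:x1]<45; v,u=np.nonzero(m); print(n,m.sum(),u.mean()+x0,v.mean()+y0, ray(d,u.mean()+x0,v.mean()+y0,65 if n=='scene0' else 70))
d=load('top0')
print('die',ray(d,268,206,64),'ram-ish',ray(d,313,212,62),'mug',ray(d,252,124,95),'b1',ray(d,280,266,9),'b2',ray(d,324,273,9),'tub',ray(d,423,244,25))
d=load('scene0');print('die',ray(d,373,211,64))
a=cv2.imread('pics/top0.png')[160:260,200:360];cv2.imwrite('pics/ct.png',cv2.resize(a,None,fx=5,fy=5,interpolation=cv2.INTER_CUBIC))
```

```text
top0 1 233.0 203.0 [549.8999804  178.73620067  70.        ]
scene0 128 411.765625 227.0625 [567.18106555 192.73578536  65.        ]
die [539.61270399  92.15974718  64.        ] ram-ish [519.73950681 -19.95889038  62.        ] mug [747.28580512 125.48480059  95.        ] b1 [393.13924019  70.79548266   9.        ] b2 [370.62928113 -40.77362904   9.        ] tub [ 431.64534767 -295.42528263   25.        ]
die [545.86787665  89.51444809  64.        ]
```

View pics/ct.png

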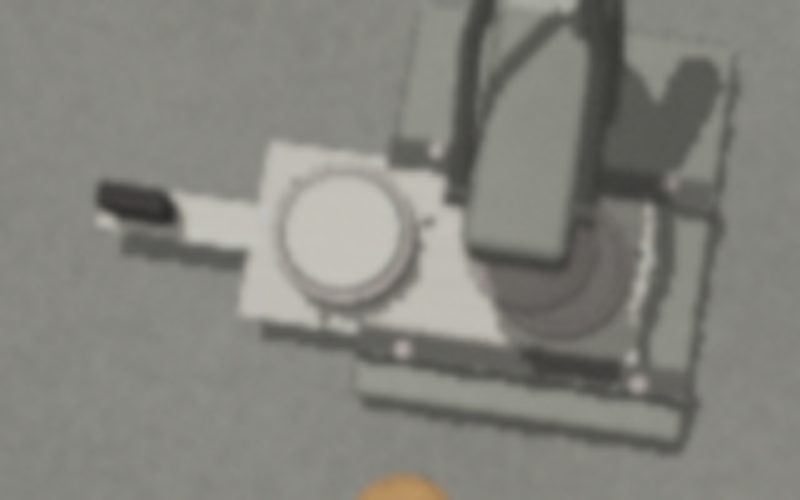

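The grip centre is near world (566,194), the die near (543,91), and the press is yawed about -12°. I'll move above the grip first, then turn the tool 64° so the camera faces away from the press.

```bash
python3 -m creep '[[[-42,-33,0],0],[[-42,-33,0],0],[[-42,-33,0],0],[[-42,-33,0],0],[[-42,-33,0],0],[[-42,-33,0],0],[[-42,-33,0],0],[[-42,-33,0],0]]' -1
python3 -m creep '[[[-42,-33,0],0],[[-42,-33,0],0],[[-42,-33,0],0],[[-42,-33,0],0],[[0,0,0],0.18],[[0,0,0],0.18],[[0,0,0],0.18],[[0,0,0],0.18]]'
python3 -m creep '[[[0,0,0],0.18],[[0,0,0],0.18],[[0,0,0],0],[[0,0,0],0],[[0,0,0],0]]'
python3 - <<'E'
from h import *
c,s=snap('wrist','w1.png');print(s['eef_pos'],R.from_rotvec(s['eef_rot']).as_matrix(),s['joint_pos'],s['ft_force'])
E
```

```text
time_s: 1.15
eef_pos: [437.8, 365.2, 250.0]
eef_rot: [0.38, 3.118, -0.0]
ft_force: [1.2, 0.5, 0.5]
grip_width: -0.5
finger_force: 0.0
time_s: 2.15
eef_pos: [568.2, 198.1, 249.8]
eef_rot: [-1.463, -2.78, 0.0]
ft_force: [-0.5, 0.8, -0.7]
grip_width: 0.1
finger_force: 0.0
time_s: 2.78
eef_pos: [568.3, 198.1, 250.0]
eef_rot: [-1.927, -2.481, -0.0]
ft_force: [0.0, 0.0, 0.6]
grip_width: 0.2
finger_force: 0.0
[568.34066765 198.08300597 250.00013411] [[-2.47474935e-01  9.68894296e-01 -1.71588115e-05]
 [ 9.68894288e-01  2.47474935e-01  1.21234478e-04]
 [ 1.21709770e-04  1.33774200e-05 -9.99999993e-01]] [-0.65321742  0.46573188  0.32367657  1.90477948 -0.20018393  0.80219038
  0.02819364] [0.01985653 0.04152899 0.57268073]
```

View pics/w1.png

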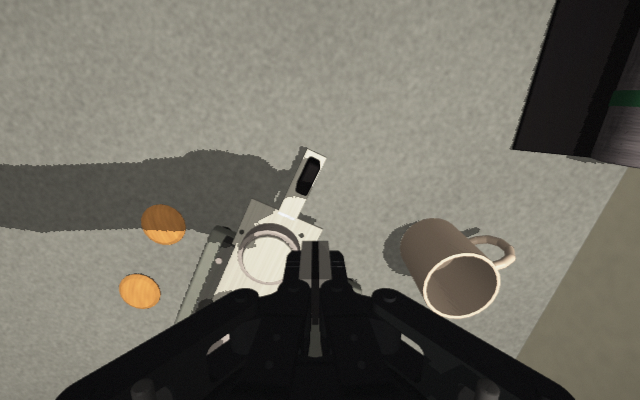

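The wrist view shows the grip at (309,174), the loaded die ring centred near (267,255), and the mug to the right. The tray leans to +x, so the tool has to turn about 0.45 rad more.

Run:
```python
from h import *
d=load('w1');g=d['c']['pixels'].astype(float).mean(2)
m=(g<50).astype(np.uint8);m[:,:280]=0;m[:,335:]=0;m[:140]=0;m[205:]=0
v,u=np.nonzero(m);print(m.sum(),cv2.minAreaRect(np.c_[u,v].astype(np.float32)))
for z in(38,55,72):print('grip',z,ray(d,u.mean(),v.mean(),z))
print(g[150:200:3,292:328:2].astype(int))
print('die',ray(d,267,255,64))
a=d['c']['pixels'][130:310,180:380,::-1];cv2.imwrite('pics/cw1.png',cv2.resize(a,None,fx=3.3,fy=3.3,interpolation=cv2.INTER_CUBIC))
t=load('top0');P=lambda x,y,z:ray(t,200+x/5,160+y/5,z)
print('top grip',P(137,203,66),'disc',P(342,234,65),'base corners',P(357,400,28),P(683,448,28),P(735,50,28),P(420,0,28)); print(pose(t)[1])
```

```text
518 ((307.5000305175781, 176.00001525878906), (14.310833930969238, 37.11872863769531), 26.56505012512207)
grip 38 [562.08163649 189.24604484  38.        ]
grip 55 [561.37844163 193.61885776  55.        ]
grip 72 [560.67524677 197.99167069  72.        ]
[[151 147 153 156  84  87  86 118 224 176 129 155 154 156 156 152 153 153]
 [162 154 157 110  84  84  74 223 233 231 230 227 187 103 147 157 151 150]
 [159 153  84  82  83  81 203 229 231 145 176 230 228 231 231 213 118 146]
 [155 151  78  80  81 105 135 132  23   9  12  10  51 170 231 233 231 165]
 [105  80  78  78  74 126 133  52   8  16  10  11   9   9 209 231 189 154]
 [ 85  81  81  82 119 130  78   8  20  34  31  24  16  14 205 226 156 158]
 [ 82  84  83 112 129 131  12  15  29  34  34  33  33  24 206 158 164 160]
 [ 82  79  87 127 132  49  14  25  32  33  30  33  26  48 179 155 153 159]
 [ 83  80 123 131  77   9  21  32  29  32  33  32  20 161 155 157 152 154]
 [ 84 110 130 111   5  18  31  29  30  28  31  22 197 151 148 151 151 149]
 [ 96 127 132  22  15  24  28  28  29  30  26 145 147 152 153 153 154 151]
 [126 130  78  12  13  13  14  12  13  13  44 161 151 152 156 156 153 154]
 [129 131  51  12  12  14  13  13  12  10 148 151 154 156 159 156 146 146]
 [130 131  20  13  13  15  15  11   9 108 141 153 156 155 156 151 151 151]
 [130 131  99  18  14  17  15  12  76 138 152 148 147 149 151 150 149 151]
 [132 128 128 128 125 120  53  73 116 148 150 154 154 156 156 152 155 156]
 [222 225 223 227 219 221 131 118 157 153 148 152 159 156 153 161 156 151]]
die [538.45365243  94.42342377  64.        ]
top grip [557.52356085 193.59399177  66.        ] disc [537.32497816  91.07001577  65.        ] base corners [458.31135451  89.35590212  28.        ] [426.72166238 -75.23695002  28.        ] [ 634.17176093 -112.69126326   28.        ] [668.96281676  52.21237415  28.        ]
[ 309.73879688  -46.69915317 1202.05729772]
```

View pics/cw1.png

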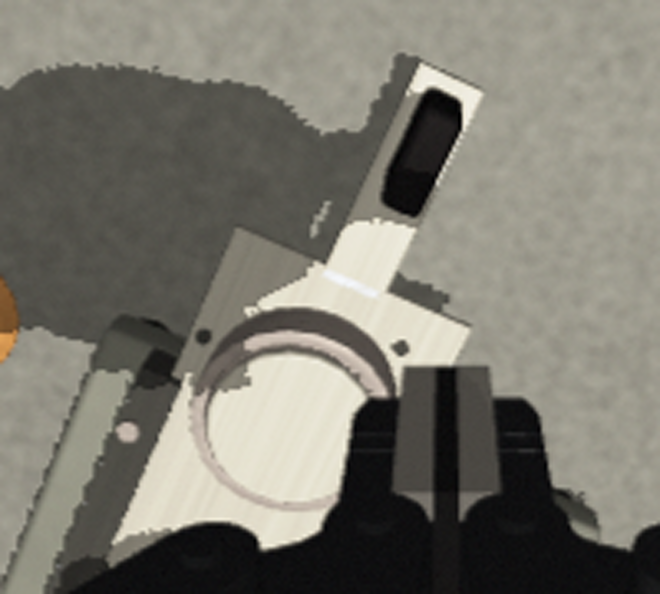

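Run:
```python
from h import *
d=load('w1');g=ray(d,310,171.5,72);p=ray(d,268.5,259.7,65.5)
print(g,p,g-p,np.linalg.norm((g-p)[:2]),np.degrees(np.arctan2(*(g-p)[:2])))
# tongue edges at z=38: crop px
C=lambda x,y,z:ray(d,180+x/3.3,130+y/3.3,z)
for a,b in(((328,268),(418,65)),((378,296),(482,93)),((178,372),(238,230))):
    q=C(*b,38)-C(*a,38);print(np.degrees(np.arctan2(q[0],q[1])))
```

```text
[561.88362843 203.08636157  72.        ] [541.35973861  89.81535639  65.5       ] [ 20.52388982 113.27100518   6.5       ] 115.11537980984589 10.270157153576212
9.929431596125541
12.016448004415688
10.559849160254831
```

```bash
python3 -m creep '[[[0,0,0],0.145],[[0,0,0],0.145],[[0,0,0],0.145],[[-55,-4,0],0],[[-56,-5,0],0],[[0,0,50],0],[[0,0,50],0],[[0,0,46],0]]' -1
python3 -m creep '[[[0,0,5],0],[[0,0,5],0],[[0,0,0],0],[[0,0,0],0]]'
python3 - <<'E'
from h import *
c,s=snap('wrist','w2.png');print(s['eef_pos'],R.from_rotvec(s['eef_rot']).as_matrix()[:,0],s['ft_force'])
E
```

```text
time_s: 3.82
eef_pos: [539.0, 90.7, 102.8]
eef_rot: [2.418, 2.005, 0.001]
ft_force: [-0.3, 0.9, -0.5]
grip_width: -0.2
finger_force: 0.0
time_s: 4.32
eef_pos: [539.5, 91.1, 95.3]
eef_rot: [2.418, 2.004, 0.003]
ft_force: [-1.0, -0.3, -0.7]
grip_width: 0.2
finger_force: 0.0
[539.54113566  91.07957038  95.32110404] [0.18554841 0.98263457 0.00104421] [-1.03568877 -0.27681475 -0.74687904]
```

View pics/w2.png

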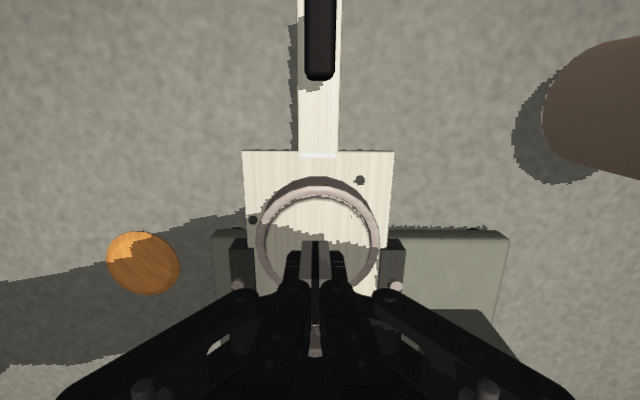

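The wrist view is now aligned with the tray. The die ring is centred at about (318,245), with the shut fingertips over it at (315,245). Now I'll press in small steps.

```bash
python3 -m creep '[[[0,0,3],0],[[0,0,3],0],[[0,0,2],0],[[0,0,0],0]]'
python3 -m creep '[[[0,0,2],0],[[0,0,1],0],[[0,0,0],0]]'
python3 -m creep '[[[0,0,1],0],[[0,0,1],0],[[0,0,0],0]]'
```

```text
time_s: 4.88
eef_pos: [538.7, 90.7, 85.7]
eef_rot: [-2.419, -2.004, 0.001]
ft_force: [-0.6, -0.1, -0.1]
grip_width: -0.1
finger_force: 0.0
time_s: 5.25
eef_pos: [538.9, 90.7, 83.0]
eef_rot: [2.419, 2.004, 0.0]
ft_force: [0.5, 0.2, 0.5]
grip_width: 0.1
finger_force: 0.4
time_s: 5.62
eef_pos: [538.9, 90.8, 80.9]
eef_rot: [2.419, 2.004, 0.0]
ft_force: [-0.5, -1.0, 1.2]
grip_width: -0.2
finger_force: 0.8
```

```bash
for i in 1; do python3 -m creep '[[[0,0,1],0],[[0,0,0],0]]'; python3 -m creep '[[[0,0,1],0],[[0,0,0],0]]';python3 -m creep '[[[0,0,1],0],[[0,0,0],0]]'; done
```

```text
time_s: 5.88
eef_pos: [538.9, 90.8, 80.7]
eef_rot: [-2.419, -2.004, -0.001]
ft_force: [-2.5, -0.7, 12.4]
grip_width: -0.1
finger_force: 6.4
time_s: 6.12
eef_pos: [539.0, 90.8, 80.5]
eef_rot: [-2.419, -2.004, -0.002]
ft_force: [-5.3, -0.8, 25.1]
grip_width: 0.0
finger_force: 12.5
time_s: 6.38
eef_pos: [539.0, 90.8, 80.3]
eef_rot: [-2.419, -2.003, -0.003]
ft_force: [-7.9, -0.5, 36.8]
grip_width: -0.3
finger_force: 18.6
```

It stops hard at TCP z ≈ 81, so the tip is at about 62 and the back is seated. Next I lift and move over the grip.

```bash
python3 -m creep '[[[0,0,-22],0],[[0,0,-40],0],[[35,0,-20],0],[[36,0,0],0],[[36,0,0],0],[[0,0,0],0],[[0,0,0],0],[[0,0,0],0]]' 1
python3 - <<'E'
from h import *
c,s=snap('wrist','w3.png');print(s['eef_pos'],R.from_rotvec(s['eef_rot']).as_matrix()[:,0],s['ft_force'],s['grip_width'])
E
```

```text
time_s: 7.38
eef_pos: [558.6, 194.6, 160.0]
eef_rot: [2.421, 2.002, -0.001]
ft_force: [-0.5, -1.1, 0.7]
grip_width: 85.5
finger_force: 0.0
[558.63998593 194.60055642 159.9593045 ] [ 1.87537642e-01  9.82257245e-01 -5.81001581e-04] [-0.45148383 -1.10827603  0.72229845] 85.49218502285025
```

View pics/w3.png

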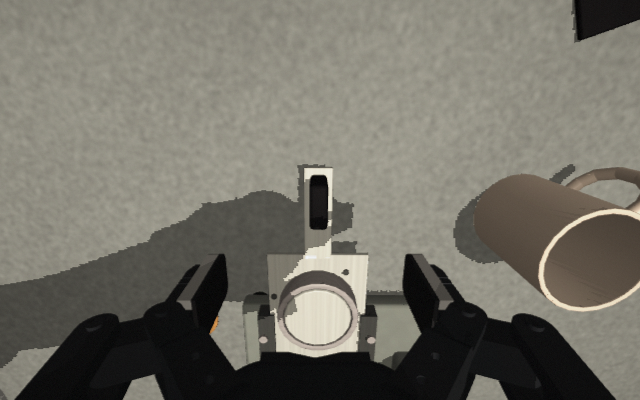

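The wrist view shows the grip upright at (318,200) and the die ring centred at (318,316), with the badge back level inside it.

Run:
```python
from h import *
d=load('w3');g=d['c']['pixels'].astype(float).mean(2)
print(g[170:236:3,304:334:2].astype(int))
t=d['s']['eef_pos'];M=R.from_rotvec(d['s']['eef_rot']).as_matrix()
for n,(u,v,z) in dict(gtop0=(318,177,72),gtop1=(318,217,72),gbot=(318,230,72),gbot38=(318,230,38),tongue_end=(318,168,38),left=(310,205,72),right=(327,205,72),rimtop=(318,277,62),rim=(318,316,62),disc=(318,317,62)).items():
    print(n,(M.T@(ray(d,u,v,z)-t)).round(1))
```

```text
[[167 220 226 225 225 223 224 223 224 225 225 227 228 225 198]
 [180 220 226 225 225 222 222 223 223 224 224 226 228 225 192]
 [180 220 226 196  21   8  11   9   9   6  16 201 228 225 189]
 [178 140 147  52   7   7  10   7   6   9   9   7 229 225 179]
 [118 121 128  30   8  11  12   7   8   7   9  10 213 224 174]
 [108 122 126  15  10  13  11  14  16  13  13  11 202 224 171]
 [108 122 128  23  21  21  24  23  24  27  24  22 149 224 164]
 [109 121 126  22  21  26  28  29  26  27  26  18 149 225 156]
 [108 123 128  22  23  30  27  29  29  29  28  20 150 224 155]
 [106 120 127  21  23  26  28  28  28  25  26  21 199 223 130]
 [105 122 128  20  19  26  26  23  26  25  26  19 201 224 131]
 [104 122 127  21  21  27  28  26  26  25  25  20 201 222 133]
 [104 122 126  22  21  25  26  25  24  28  26  20 199 223 134]
 [106 121 126  21  21  24  26  23  27  24  23  19 200 225 130]
 [104 123 126  20  18  25  23  24  24  27  24  19 109 125  88]
 [105 122 127  20  16  25  24  22  25  24  24  20 108 126  86]
 [ 98 121 127  17  13  14  14  13  12  11  17  13 108 125  83]
 [ 94 121 125  16  10  11  12  13  11  12  10  11 124 223 103]
 [ 96 123 126  20   9  12  14   9  11   7  11  11 205 221  80]
 [ 97 123 125  58  11  14  21  20  11  13  11  26 129 124  78]
 [ 94 122 125 124 123 118 118 116 119 115 117 125 126 122  79]
 [ 96 123 126 124 125 124 124 120 124 123 123 124 127 119  82]]
gtop0 [24.3  2.1 87.9]
gtop1 [-6.5  2.2 88. ]
gbot [-17.1   2.2  88. ]
gbot38 [-32.7   2.6 122. ]
tongue_end [ 23.    2.5 121.9]
left [ 3.  -3.7 88. ]
right [ 3.   8.8 88. ]
rimtop [-64.7   2.5  98. ]
rim [-104.2    2.6   98. ]
disc [-105.3    2.6   98. ]
```

```bash
python3 -m creep '[[[3,2,30],0],[[0,0,35],0],[[0,0,25],0],[[0,0,8],0],[[0,0,0],0],[[0,0,0],0]]' 1
python3 -m creep '[[[0,0,0],0],[[0,0,0],0],[[0,0,0],0],[[0,0,0],0],[[0,0,0],0],[[0,0,0],0]]' -1 60
```

```text
time_s: 8.18
eef_pos: [561.8, 198.5, 63.0]
eef_rot: [2.419, 2.004, 0.002]
ft_force: [-0.2, -0.1, 1.0]
grip_width: 85.3
finger_force: 0.0
time_s: 8.93
eef_pos: [562.0, 198.4, 62.3]
eef_rot: [2.419, 2.003, 0.002]
ft_force: [3.6, -1.1, 2.5]
grip_width: 12.8
finger_force: 60.6
```

```bash
python3 -m creep '[[[-4,0.4,0],0],[[-10,0,0],0],[[-14,0,0],0],[[-16,0,0],0],[[-16,0,0],0],[[-14,0,0],0],[[-8,0,0],0],[[0,0,0],0]]'
python3 -m creep '[[[-3,0,0],0],[[-1,0,0],0],[[0,0,0],0]]'
python3 -m creep '[[[-2,0,0],0],[[0,0,0],0]]'
python3 - <<'E'
from h import *
c,s=snap('wrist','w4.png');print(s['eef_pos'],s['ft_force'])
c,s=snap('top','t4.png')
E
```

```text
time_s: 9.93
eef_pos: [546.1, 116.8, 62.2]
eef_rot: [2.42, 2.003, -0.001]
ft_force: [-0.3, -3.3, 7.1]
grip_width: 12.6
finger_force: 61.3
time_s: 10.3
eef_pos: [545.8, 115.0, 62.3]
eef_rot: [-2.418, -2.005, -0.001]
ft_force: [0.7, 3.3, 6.2]
grip_width: 13.1
finger_force: 61.1
time_s: 10.55
eef_pos: [545.4, 113.0, 62.3]
eef_rot: [-2.418, -2.005, -0.001]
ft_force: [0.6, 3.2, 6.0]
grip_width: 13.2
finger_force: 61.2
[545.39537878 112.96414132  62.26767854] [0.58677905 3.21752339 6.02892816]
```

View pics/w4.png

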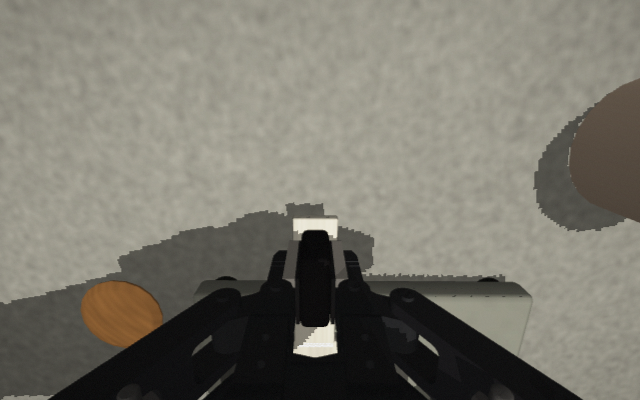

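The wrist view shows the pads holding the grip at (315,280), the tongue end at v=218, and the base's end face at v≈282–296.

Run:
```python
from h import *
d=load('w4');g=d['c']['pixels'].astype(float).mean(2)
print(g[270:304,470:480].mean(1).astype(int)); print(g[208:232,300:330].mean(1).astype(int))
t=d['s']['eef_pos'];M=R.from_rotvec(d['s']['eef_rot']).as_matrix()
for (u,v,z) in((475,277,0),(475,282,0),(475,282,28),(475,296,28),(316,218,38)):print(v,z,(M.T@(ray(d,u,v,z)-t)).round(1))
o=np.array([517,-6]);yv=M[:2,0];print('press y of TCP',(t[:2]-o)@yv)
```

```text
[155 154 153 153 153 144 105  84  81  79  73  53  52  52  54  55  57  58
  59  60  62  63  65  66  79  91  99 120 130 134 138 141 145 146]
[ 99  98  99 100 101 101 101  92  92  97 155 206 224 225 225 225 225 225
 225 225 225 202 116  67]
277 0 [-41.5 112.3  62.2]
282 0 [-45.6 113.   62.2]
282 28 [-26.7  96.   34.2]
296 28 [-36.6  97.6  34.2]
218 38 [18.9  0.4 24.3]
press y of TCP 122.16531668229769
```

```bash
python3 -m creep '[[[-2,0,0],0],[[-2,0,0],0],[[-2,0,0],0],[[0,0,0],0]]'
for i in 1; do python3 -m creep '[[[-1,0,0],0],[[0,0,0],0]]'; python3 -m creep '[[[-1,0,0],0],[[0,0,0],0]]'; python3 -m creep '[[[-1,0,0],0],[[0,0,0],0]]'; done
```

```text
time_s: 11.15
eef_pos: [544.1, 106.3, 62.2]
eef_rot: [-2.419, -2.004, -0.0]
ft_force: [-0.0, -0.2, 6.8]
grip_width: 13.1
finger_force: 61.2
time_s: 11.4
eef_pos: [543.9, 105.4, 62.2]
eef_rot: [-2.419, -2.004, -0.0]
ft_force: [0.7, 0.8, 6.0]
grip_width: 12.9
finger_force: 61.2
time_s: 11.65
eef_pos: [543.7, 104.1, 62.2]
eef_rot: [-2.419, -2.004, 0.0]
ft_force: [0.5, -0.8, 7.2]
grip_width: 12.8
finger_force: 61.2
time_s: 11.9
eef_pos: [543.5, 103.1, 62.3]
eef_rot: [-2.419, -2.004, 0.0]
ft_force: [0.1, 0.1, 6.4]
grip_width: 12.9
finger_force: 61.3
```

```bash
for i in 1; do python3 -m creep '[[[-1,0,0],0],[[0,0,0],0]]'; python3 -m creep '[[[-1,0,0],0],[[0,0,0],0]]'; python3 -m creep '[[[-1,0,0],0],[[0,0,0],0]]'; done | grep -E 'pos|ft'
```

```text
eef_pos: [543.4, 102.8, 62.2]
ft_force: [0.1, 0.7, 6.1]
eef_pos: [543.4, 102.5, 62.2]
ft_force: [1.0, 4.9, 5.4]
eef_pos: [543.3, 102.2, 62.3]
ft_force: [1.3, 6.7, 6.1]
```

```bash
python3 -m creep '[[[-1,0,0],0],[[0,0,0],0]]'| grep -E 'pos|ft'; python3 -m creep '[[[0,0,0],0],[[0,0,0],0]]'| grep -E 'pos|ft'
python3 - <<'E'
from h import *
d=dict(c=None);c,s=snap('wrist','w5.png');d=load('w5');g=d['c']['pixels'].astype(float).mean(2)
print(g[286:324,480:490].mean(1).astype(int))
t=d['s']['eef_pos'];M=R.from_rotvec(d['s']['eef_rot']).as_matrix()
for v in(300,310,320):print(v,(M.T@(ray(d,485,v,28)-t)).round(1))
E
```

```text
eef_pos: [543.3, 102.1, 62.3]
ft_force: [1.6, 9.5, 6.7]
eef_pos: [543.3, 102.1, 62.3]
ft_force: [1.1, 9.9, 5.7]
[141 144 145 147 147 146 147 148 148 147 148 148 147 148 147 148 148 147
 148 147 147 147 147 147 147 148 147 147 147 147 147 147 146 146 146 146
 145 145]
300 [-39.5 104.2  34.2]
310 [-46.8 105.5  34.2]
320 [-54.4 106.8  34.1]
```

The resistance reached 10 N with no movement, more than friction can give, so the ball is in the notch. I'll relieve the push and check.

```bash
python3 -m creep '[[[1.5,0,0],0],[[1.5,0,0],0],[[0,0,0],0],[[0,0,0],0]]'
python3 - <<'E'
from h import *
c,s=snap('top','t5.png')
a=cv2.imread('pics/t5.png')[160:260,200:360];cv2.imwrite('pics/ct5.png',cv2.resize(a,None,fx=5,fy=5,interpolation=cv2.INTER_CUBIC))
E
```

```text
time_s: 13.7
eef_pos: [543.4, 102.6, 62.2]
eef_rot: [-2.419, -2.004, -0.0]
ft_force: [1.1, 2.4, 6.6]
grip_width: 12.9
finger_force: 61.3
```

View pics/ct5.png

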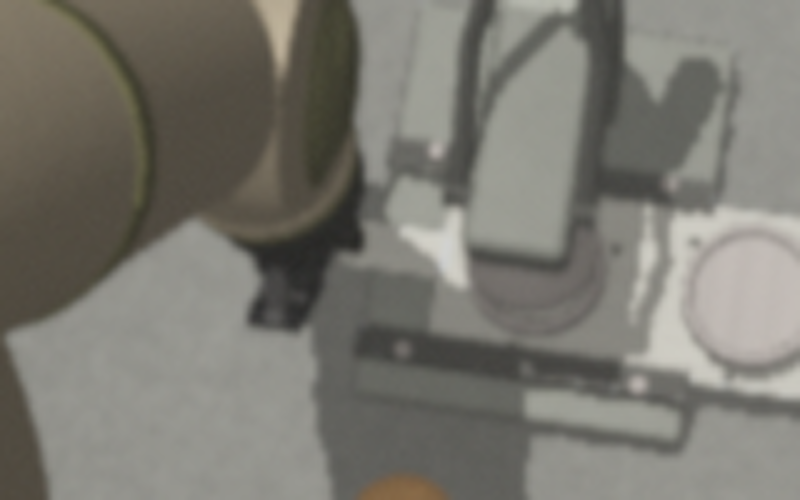

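The top view shows the loaded die under the ram and the empty die beyond it at crop (752,298). The press has not moved.

Run:
```python
from h import *
t=load('t5');p=ray(t,200+752/5,160+298/5,62);print(p,(p[:2]-[517,-6])@[.187,.982])
```

```text
[ 496.39793959 -112.40162253   62.        ] -108.33897861942351
```

```bash
python3 -c "
from bench import order;print(order.hand_in())"
```

```text
the job is handed in; nothing more can be done
None
```

The badge back is pressed home (hard stop at rim height), and the tray is in its notch with the loaded die under the ram. The gripper still holds the grip, and the job was handed in at about 14 s.

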